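# Third hand: hold the pen box to the riser for screwing

## Robot

A 6-joint arm with a two-finger parallel gripper is mounted at the origin on the work surface. World frame = base frame: x ahead of the robot, y to its left, z up, the work surface at z = 0. Lengths are in mm, angles in rad, forces in N, time in s.
With the tool pointing down it reaches from about 350 to 875 mm from the base axis. Payload 4.2 kg.
Tool frame: the origin (TCP) lies between the finger pads; the fingertips stand 14 mm ahead of it and the grasp point (between the pads) lies 5 mm behind it; z points along the fingers, y is the line along which they close (so a half turn about z gives the same grasp; the last joint's range is limited). The gripper opens to 85 mm and grips with 20 to 120 N. Pads are 22 mm wide; open, the fingers measure 114 mm over their backs; the gripper's body (76 mm by 85 mm) begins 54 mm behind the grasp point. The pads swing forward as they close: fully open they stand 13 mm farther back than shut.
Start: joints at [1.406, 0.385, 0.008, 0, -1.194, -0.259], TCP at [256.984, 569.701, 245.312] pointing down, gripper open.
Joint ranges: [-3.14, 3.14], [-1.21, 2.06], [-1.07, 1.41], [-3.16, 2.05], [-2.99, -0.16], [-3.1, 3.1]. Speed limits (rad/s): [2.79, 2.79, 3.14, 3.14, 3.14, 3.14].

## Interface

Orientations are given as a unit quaternion [x, y, z, w].
In Python, from bench import * gives the robot as it stands.
- The arm moves only by the tool carry_out, never from a script. Its argument "motion" is a list of rows, each a list of 7 numbers: the turn, a rotation vector about the tool's x, y, z in rad, then the shift along the tool's x, y, z in mm, then the opening, from -1 (shut) to 1 (fully open), so that 0 is half open. A call has 1 to 5 rows; each row is the pose to reach, as a shift and turn from the pose commanded when the call began, along the tool's axes at that moment; what a row does not reach only later rows make up. A row lasts 1/8 s, in which the tool goes at most 62.5 mm and 10.7 degrees, less where a joint would pass 70% of its speed; a pose out of reach is approached as far as the arm can. A call with a gripper value outside its range is refused whole. The fingers move at their own pace and stop on an object; the grip force is fixed at half the most. Time passes only in rows, so rows that repeat a pose let the fingers close. It gives the time, the measured TCP pose, the force, the opening and the grip force at its end, in the units of the state.
- read_state(): the state, without advancing time (a new reading comes with each control period).
- get_image(name): name is "scene" or "top" or "wrist"; returns a dict with "color" (400x640x3 uint8, blue, green, red), "mtx" (3x3 intrinsics, pixels), "position" and "orientation" of the camera in the world. Camera axes: x right, y down, z forward; pixel columns grow to the right and rows downward; lengths in mm; the calibration is good to about 2 mm. A picture is of the moment at which its call begins. There is no depth.
- job_done(): hands the job in; it is judged then, once.
The state is a dict: "clock": time; "joints": joint angles; "joint_vel": joint speeds; "joint_efforts": joint torques, N m; "position": TCP position; "ee_rot": TCP orientation; "contact_force": force on the tool from outside, world axes, zero at the start; "wrist_torque": the same for the moment, N m; "gripper_width": finger opening in mm; "grasp_force": force on a finger pad.
Only numpy, scipy, OpenCV 4.12 (cv2) and the standard library are available. Lean on these libraries where they do the work, as an engineer would, in place of code of your own. Each camera call takes 0.05 s, during which the arm holds its last target. There are 200 camera calls.

## Task

Take the empty steel pen box that stands on the desk and hold it up, upright and with its eared back flat against the face of the monitor riser that looks away from the robot, so that the two brass screw inserts sit centred in the openings of its two ears. Ease it into contact without banging and press it straight against the riser with a steady push of about 10 N (the weight of a litre of water), and keep that up for a good three seconds while I get the screws in. Finish while still holding and pressing it like that, off the desk (do not let go), and leave everything else on the desk where it is.

Things in the scene. Friction and masses are not known exactly. Their poses are not given: they have to be found in the camera images.
- penbox_center (a point): Centre, half-way up, of the loose pen box: an empty open-topped box of bare sheet steel, 44 mm deep (its x), 50 wide (y), 84 high, walls 2.5, about 0.2 kg, standing upright on the desk. Two flat ears stick out sideways from its back wall (its -x side). Grip it from above across the 50 mm width: that leaves the ears free. x points out of the front wall, away from the ears; z up.
- penbox_mount (a point): Point on the rear surface of the pen box's back wall, midway between the ear openings: 22 mm along -x from penbox_center, same height, same axes. It belongs on the origin of inserts, x axes alike. The ears, 2.5 mm thick and 26 high, centred half-way up, reach 62 mm either side of it; each has a 14 mm square opening centred 50 mm from it.
- inserts: Two brass screw inserts (12 mm discs with a dark hole), 100 mm apart on a level line, set flush in the riser's front face in the middle line of a thin white backing strip (136 x 32 mm, centred on them). The origin is midway between them on the face, 62 to 75 mm above the desk. x points straight out of the face (level, away from the robot's side), y along the face, z up.
- riser: Fixed plywood monitor riser, 200 mm deep (x), 540 wide (y), 110 high; origin at the centre of its underside. Its closed front face (rigid, flat, upright) lies 100 mm along +x. On top lies a white folder in a mounted spring clip, nowhere more than 28 mm above the top board and at least 46 mm behind the front face.
- jar: Closed glass candy jar, 82 mm across, 106 mm high; origin at the centre of its underside. Leave it alone.
- sharpener: Steel crank pencil sharpener, within 62 mm of its origin, 73 mm high; origin at the centre of its underside. Leave it alone.
- mouse: Grey computer mouse, 104 x 60 x 36 mm; origin at the centre of its underside. Leave it alone.
- mug: White mug, 80 mm across, 92 mm high; origin at the centre of its underside. Leave it alone.
- dish: Small white dish with the screws, 76 mm across, 16 mm high; origin at the centre of its underside. Leave it alone.
- stapler: Black stapler, 130 x 34 x 52 mm; origin at the centre of its underside. Leave it alone.
- screwdriver: Screwdriver, 190 mm long, lying on the desk. Leave it alone.
There are look-alikes about, which are no part of the job. Leave any blue look-alike of the part that bears penbox_center alone.

How it is judged (in metres and radians):
On the way, in this order (a step that is already met when the one before it is completed fails the run):
1. the pen box is lifted off the desk (height (world z) of penbox_center above 0.055 m), for 0.2 s.
2. the pen box is held against the riser over the inserts with a push of 5 to 16 N, unbroken for 3 s (contact force between penbox and riser between 5 and 16 N and y of penbox_mount in the frame of inserts between -0.005 and 0.005 m and z of penbox_mount in the frame of inserts between -0.005 and 0.005 m), for 3 s.
At the end, for the whole second after the job is handed in: The gripper still holds the pen box, upright and back flat on the riser (within 4.5 degrees and 4 mm), ear openings centred on the inserts within 5 mm sideways and in height (so off the desk), at rest, pressed on the riser with 5 to 16 N (all of step 2 and contact force between the fingers and penbox above 3 N and x of penbox_mount in the frame of inserts between -0.004 and 0.004 m and angle between the x axis of penbox_mount and the x axis of inserts, either way round below 0.08 rad and angle between penbox_mount's own z axis and vertical below 0.08 rad and linear speed of penbox below 0.01 m/s); the arm keeps its last pose, push and grip.
It fails at once if the pen box is banged or rammed against the riser (over 40 N) (contact force between penbox and riser above 40 N).
It fails at once if something else on the desk is moved by more than 20 mm (distance of any of jar, sharpener, mouse, mug, dish, stapler, screwdriver from where it was at the start of the episode above 0.02 m).
It also fails if it takes over 64 s, if anything falls off the work surface, if the arm or the gripper's body presses on something with over 40 N, if the wrist force passes 120 N, or if a joint passes its speed limit or range.

## Working session

There is one attempt and no reset: what is moved stays moved. The work goes in short steps, Python scripts to look and compute and a tool call to move; the robot and the scene stay as the last step left them, time stands still between calls to the robot, and variables do not carry over. Pictures are saved under pics/ and viewed, at most 10 in all, crops included, and the job is handed in when it is done.

Besides the shell and the picture viewer there is one more tool, called after "Call:" by a JSON object that holds its "method" and its "body", one argument or row to a line. carry_out: Moves the arm, as the interface text tells. Its arguments: {"type":"object","properties":{"motion":{"type":"array"}},"required":["motion"]}

```bash
mkdir -p pics; ls
python3 - <<'E'
from bench import *
import cv2
s=read_state();print(s)
for n in("scene","top"):
    i=get_image(n);cv2.imwrite(f"pics/{n}0.png",i["color"]);print(n,i["mtx"],i["position"],i["orientation"])
E
```

```text
pics
{'clock': 0.0, 'joints': array([ 1.40559248e+00,  3.85620755e-01,  6.61522011e-03, -4.84020546e-04,
       -1.19400173e+00, -2.58618613e-01]), 'joint_vel': array([ 0.00122192,  0.00024423,  0.00017339,  0.00126349, -0.00122536,
       -0.00062005]), 'joint_efforts': array([ 4.96028424e-04, -3.92288554e+01,  1.88405764e+01,  4.18619692e+00,
       -4.58823502e-03, -1.56989408e-06]), 'position': array([256.77698021, 569.21063784, 244.18086899]), 'ee_rot': array([ 9.77611307e-01, -2.10415921e-01, -1.73074287e-04,  1.11476556e-03]), 'contact_force': array([ 0.28864618, -0.27914445,  0.27149033]), 'wrist_torque': array([-0.06799994,  0.00608002,  0.01589434]), 'grasp_force': 0.0, 'gripper_width': 85.32286780014374}
scene [[517.96966031   0.         324.15131451]
 [  0.         517.96966031 201.05256204]
 [  0.           0.           1.        ]] [1361.62271424 -595.56249203  839.86838125] [ 0.79184939  0.41667203 -0.20008875 -0.39915342]
top [[384.08683175   0.         321.08797058]
 [  0.         384.08683175 199.88028469]
 [  0.           0.           1.        ]] [ 499.50300915   -3.77734479 1159.45902527] [-0.70528669  0.7086374  -0.01827892  0.00834236]
```

View pics/scene0.png

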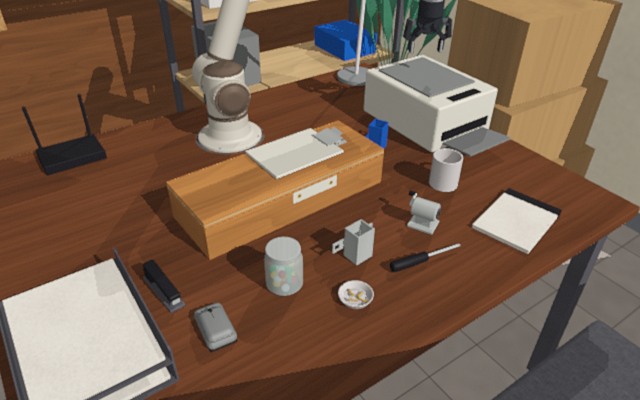

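View pics/top0.png

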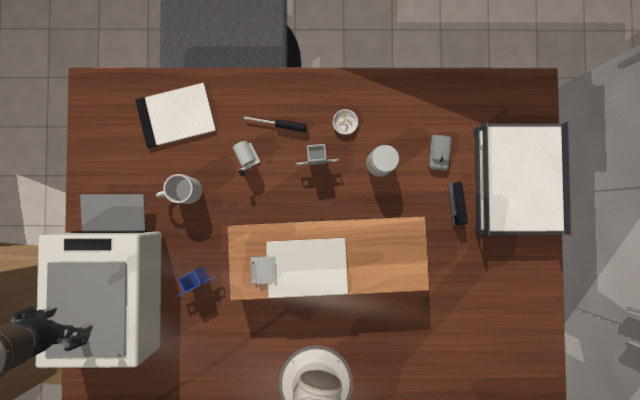

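Candidates for the pen box: the bare-steel one at scene (358,242) / top (317,153), and the blue look-alike at scene (377,134) / top (193,281). I choose the steel one. In the top view its ears are on the riser side, at about (297–338,161). The strip with the inserts is at scene (315,190). Next come close crops.

Run:
```python
import cv2,numpy as np
t=cv2.imread("pics/top0.png");s=cv2.imread("pics/scene0.png")
a=cv2.resize(t[135:185,280:360],(800,500),interpolation=cv2.INTER_CUBIC)
cv2.imwrite("pics/c1.png",a)
b=cv2.resize(s[165:275,285:385],(800,880)[:2],interpolation=cv2.INTER_CUBIC)
b=cv2.resize(s[170:270,285:385],(600,600),interpolation=cv2.INTER_CUBIC)
cv2.imwrite("pics/c2.png",b)
```

```text
(no output)
```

View pics/c1.png

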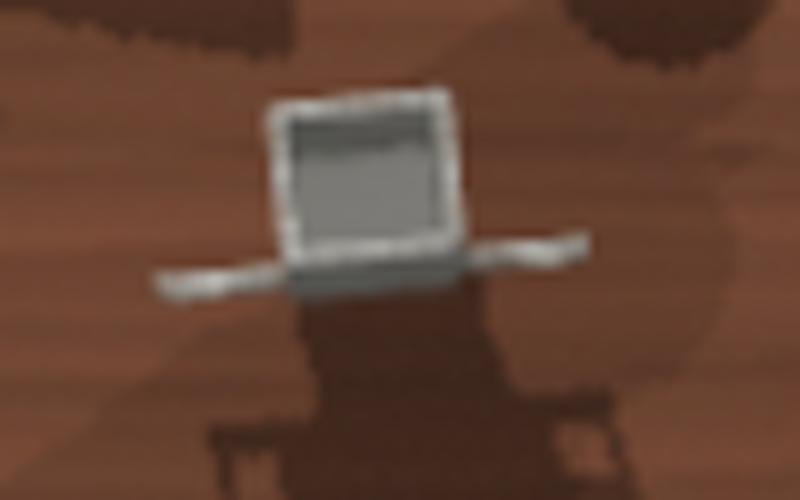

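View pics/c2.png

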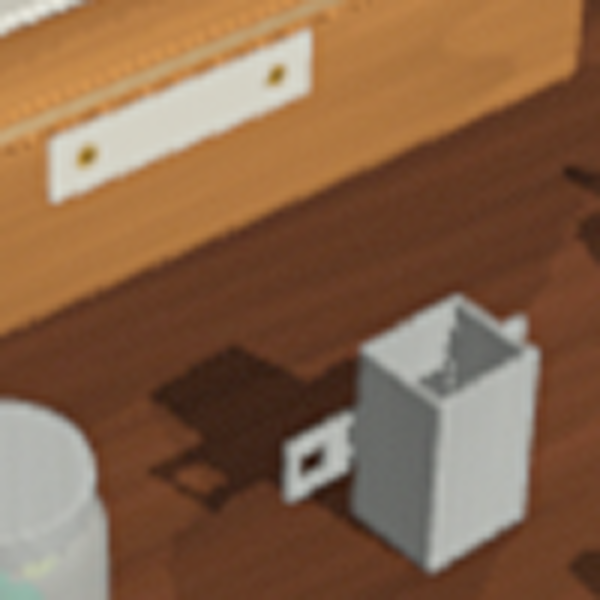

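Crop c1 shows the steel box rim with corners at (267,103), (448,90), (467,240) and (287,260), ears on the riser side. Crop c2 shows the insert centres at (87,155) and (275,75), the strip around them, and the plain steel box with an ear opening at (313,460).

```bash
cat > h.py <<'E'
from bench import *
import cv2, numpy as np
from scipy.spatial.transform import Rotation as R
from scipy.optimize import least_squares
CAM={"scene":(517.96966031,324.15131451,201.05256204,[1361.62271424,-595.56249203,839.86838125],[0.79184939,0.41667203,-0.20008875,-0.39915342]),
"top":(384.08683175,321.08797058,199.88028469,[499.50300915,-3.77734479,1159.45902527],[-0.70528669,0.7086374,-0.01827892,0.00834236])}
def proj(c,P):
    f,cx,cy,p,q=CAM[c] if isinstance(c,str) else c
    X=R.from_quat(q).inv().apply(np.atleast_2d(P)-np.array(p)); return X[:,:2]/X[:,2:]*f+[cx,cy]
def onplane(c,uv,z):
    f,cx,cy,p,q=CAM[c] if isinstance(c,str) else c
    uv=np.atleast_2d(uv); d=R.from_quat(q).apply(np.c_[(uv-[cx,cy])/f,np.ones(len(uv))]); p=np.array(p)
    return p+d*((z-p[2])/d[:,2])[:,None]
def crop(pts,o,s): return (np.array(pts,float)+.5)/s-.5+np.array(o)
def pose(v,P): # x,y,z,yaw
    return R.from_euler('z',v[3]).apply(P)+v[:3]
E
python3 - <<'E'
from h import *
np.set_printoptions(precision=1,suppress=True)
t=crop([(267,103),(448,90),(467,240),(287,260)],(280,135),10)
P=onplane("top",t,84);print("box top",P,P.mean(0))
B=np.array([[22,25,42],[22,-25,42],[-22,-25,42],[-22,25,42]])
# scene: top corners front-left(440,408)?, 
s=crop([(440,408),(540,350),(460,295),(360,348),(432,572),(527,517)],(285,170),6)
Bs=np.array([[22,-25,42],[22,25,42],[-22,25,42],[-22,-25,42],[22,-25,-42],[22,25,-42]])
for use in ("t","s","ts"):
    r=least_squares(lambda v:np.concatenate([(proj("top",pose([v[0],v[1],42,v[2]],B))-t).ravel()*('t' in use),(proj("scene",pose([v[0],v[1],42,v[2]],Bs))-s).ravel()*('s' in use)]),[600,0,0]);print(use,r.x[:2],round(r.x[2],4),np.abs(r.fun).max())
print("riser top edge",onplane("top",[(228,226),(425,217)],110))
E=onplane("top",[(228,226),(425,217)],110);yaw=np.arctan2(-(E[0]-E[1])[0],(E[0]-E[1])[1]);print("yaw",round(yaw,4))
i=crop([(87,155),(275,75)],(285,170),6);I=np.array([[0,-50,0],[0,50,0]])
k=crop([(50,203),(50,135),(312,30),(312,93)],(285,170),6);K=np.array([[0,-68,-16],[0,-68,16],[0,68,16],[0,68,-16]])
n=R.from_euler('z',yaw).apply([1,0,0]);c0=E.mean(0)
f=lambda v:np.concatenate([(proj("scene",pose(v,I))-i).ravel()*2,(proj("scene",pose(v,K))-k).ravel()])
r=least_squares(f,[400,0,68,yaw]);print("free",r.x,np.abs(r.fun).max())
g=lambda v:np.concatenate([f(v),[n@(v[:3]-c0)/1,(v[3]-yaw)*200]])
r=least_squares(g,[400,0,68,yaw]);print("plane",r.x,round(r.x[3],4),np.abs(r.fun).max(),n@(r.x[:3]-c0))
E
```

```text
box top [[695.2  22.   84. ]
 [698.8 -29.   84. ]
 [656.3 -34.1  84. ]
 [650.8  16.6  84. ]] [675.3  -6.1  84. ]
t [675.3  -6.1] 0.1029 0.3631556040927535
s [673.5  -1.3] 0.0858 0.5904936306480977
ts [674.7  -3.5] 0.0994 1.2749949584354
riser top edge [[ 469.1  234.8  110. ]
 [ 490.8 -303.2  110. ]]
yaw 0.0403
free [475.1  10.6  71.    0. ] 0.6017920923656277
plane [478.2   8.5  73.7   0. ] 0.0399 0.6984600115710293 -0.004339512934282845
```

```bash
cat >> h.py <<'E'
def goal(p,yaw):
    s=read_state(); Q=R.from_quat(s["ee_rot"]); best=None
    for k in (1,-1):
        y=k*np.array([-np.sin(yaw),np.cos(yaw),0]); z=np.array([0,0,-1.]); x=np.cross(y,z)
        r=(Q.inv()*R.from_matrix(np.c_[x,y,z])).as_rotvec()
        if best is None or np.linalg.norm(r)<np.linalg.norm(best): best=r
    print("t",s["clock"],"pos",np.round(s["position"],1),"joints",np.round(s["joints"],2),"F",np.round(s["contact_force"],1),"w",round(s["gripper_width"],1),"g",round(s["grasp_force"],1))
    print("turn",np.round(best,4),"shift",np.round(Q.inv().apply(np.array(p)-s["position"]),1))
E
python3 -c "
from h import *
goal([675,-4,220],0.095)"
```

```text
t 0.1 pos [256.8 569.3 244.4] joints [ 1.41  0.39  0.01 -0.   -1.19 -0.26] F [-0.5  0.6 -0.4] w 85.5 g 0.0
turn [ 1.900e-03  4.000e-04 -5.189e-01] shift [617.  350.4  25.1]
```

Call:
{"method": "carry_out", "body": {
  "motion": [
    [0,0,-0.13,50,29,0,1],
    [0,0,-0.26,100,58,0,1],
    [0,0,-0.39,150,87,5,1],
    [0,0,-0.52,200,116,10,1],
    [0,0,-0.52,250,145,10,1]
  ]
}}

```text
clock: 0.72
position: [425.7, 332.8, 234.6]
ee_rot: [0.999, 0.049, -0.001, 0.001]
contact_force: [1.0, 0.2, 0.1]
gripper_width: 85.3
grasp_force: 0.0
```

```bash
python3 -c "
from h import *
goal([675,-4,220],0.095)"
```

```text
t 0.725 pos [425.7 332.8 234.6] joints [ 0.96  0.25 -0.22 -0.   -1.11  0.7 ] F [1.  0.2 0.1] w 85.3 g 0.0
turn [0.001  0.0011 0.0022] shift [215.5 359.4  14.7]
```

Call:
{"method": "carry_out", "body": {
  "motion": [
    [0,0,0,30,50,2,1],
    [0,0,0,60,100,4,1],
    [0,0,0,90,150,6,1],
    [0,0,0,120,200,8,1],
    [0,0,0,150,250,10,1]
  ]
}}

```text
clock: 1.35
position: [599.3, 98.6, 224.9]
ee_rot: [0.999, 0.048, -0.0, 0.0]
contact_force: [0.8, 0.7, 0.3]
gripper_width: 85.1
grasp_force: 0.0
```

Call:
{"method": "carry_out", "body": {
  "motion": [
    [0,0,0,20,35,2,1],
    [0,0,0,40,70,3,1],
    [0,0,0,50,90,3,1],
    [0,0,0,50,90,3,1],
    [0,0,0,50,90,3,1]
  ]
}}

```text
clock: 1.98
position: [656.5, 16.2, 222.2]
ee_rot: [0.999, 0.048, -0.0, -0.0]
contact_force: [0.0, -0.2, 0.1]
gripper_width: 85.6
grasp_force: 0.0
```

Run:
```python
from h import *
goal([675,-4,220],0.095)
i=get_image("wrist");cv2.imwrite("pics/w1.png",i["color"]);print(i["mtx"],i["position"],i["orientation"])
m=i["mtx"];c=(m[0,0],m[0,2],m[1,2],i["position"],i["orientation"]);np.save("w1.npy",np.r_[c[0],c[1],c[2],c[3],c[4]])
```

```text
t 1.975 pos [656.5  16.2 222.2] joints [ 0.27  0.45  0.06 -0.   -1.18  1.4 ] F [ 0.  -0.2  0.1] w 85.6 g 0.0
turn [-0.0003  0.0005  0.0018] shift [16.5 21.9  2.2]
[[346.92695169   0.         314.20498393]
 [  0.         346.92695169 201.82900335]
 [  0.           0.           1.        ]] [724.36435832  22.79610883 349.10010426] [ 0.73363522 -0.66590091 -0.0911446   0.1002397 ]
```

View pics/w1.png

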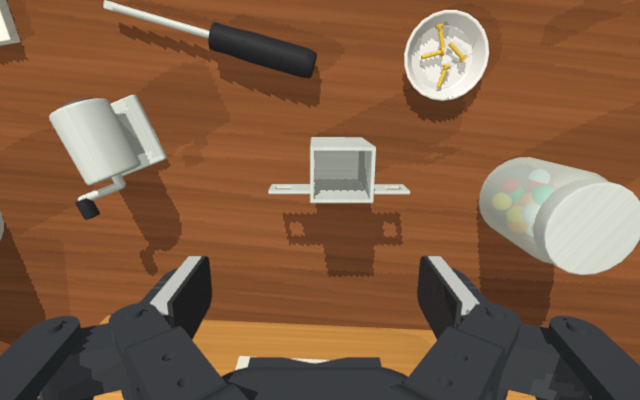

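The wrist picture shows the steel box with its rim spanning about (311,149)–(374,203), ears at row 189, sharpener far left, jar right. I'll enlarge it for a refined fit.

Run:
```python
import cv2
a=cv2.imread("pics/w1.png")[125:215,260:420]
cv2.imwrite("pics/c3.png",cv2.resize(a,(800,450),interpolation=cv2.INTER_CUBIC))
```

```text
(no output)
```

View pics/c3.png

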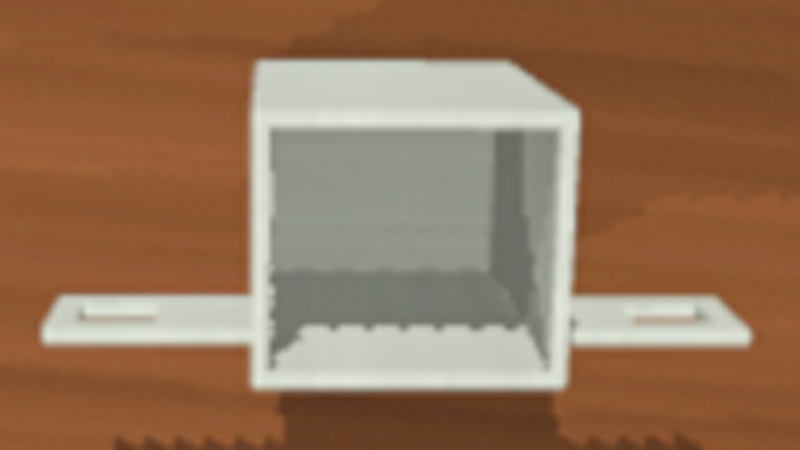

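Crop c3: rim corners at (251,112), (581,110), (568,390), (250,390), front bottom edge at (257,60)–(510,60).

Run:
```python
from h import *
np.set_printoptions(precision=2,suppress=True)
a=np.load("w1.npy");c=(a[0],a[1],a[2],a[3:6],a[6:])
s=crop([(251,112),(581,110),(568,390),(250,390),(257,60),(510,60)],(260,125),5)
B=np.array([[22,25,42],[22,-25,42],[-22,-25,42],[-22,25,42],[22,25,-42],[22,-25,-42]])
r=least_squares(lambda v:(proj(c,pose([v[0],v[1],42,v[2]],B))-s).ravel(),[675,-4,.1]);print(r.x,r.fun.reshape(-1,2))
goal([r.x[0],r.x[1],57],r.x[2])
```

```text
[674.31  -3.81   0.1 ] [[ 0.09 -0.34]
 [-0.08  0.1 ]
 [-0.15 -0.13]
 [ 0.45 -0.17]
 [-0.07  0.31]
 [-0.31  0.33]]
t 2.025 pos [656.5  16.5 222.4] joints [ 0.27  0.45  0.06 -0.   -1.18  1.4 ] F [-0.  -0.7  0.9] w 85.3 g 0.0
turn [-0.  0.  0.] shift [ 15.8  22.  165.4]
```

Call:
{"method": "carry_out", "body": {
  "motion": [
    [0,0,0,15.8,22,20,1],
    [0,0,0,15.8,22,60,1],
    [0,0,0,15.8,22,100,1],
    [0,0,0,15.8,22,115,1],
    [0,0,0,15.8,22,115,1]
  ]
}}

```text
clock: 2.65
position: [674.6, -4.2, 107.1]
ee_rot: [0.999, 0.049, -0.001, 0.0]
contact_force: [-1.1, -0.6, 0.9]
gripper_width: 85.1
grasp_force: 0.0
```

```bash
python3 -c "
from h import *
goal([674.3,-3.8,57],0.1)"
```

```text
t 2.65 pos [674.6  -4.2 107.1] joints [ 0.23  0.58 -0.03  0.   -0.96  1.44] F [-1.1 -0.6  0.9] w 85.1 g 0.0
turn [ 0.0004  0.0012 -0.0025] shift [-0.2 -0.4 50.1]
```

Call:
{"method": "carry_out", "body": {
  "motion": [
    [0,0,0,0,0,15,1],
    [0,0,0,0,0,30,1],
    [0,0,0,0,0,45,1],
    [0,0,0,0,0,50,1],
    [0,0,0,0,0,50,1]
  ]
}}

```text
clock: 3.28
position: [674.7, -5.0, 56.7]
ee_rot: [0.999, 0.048, -0.0, 0.0]
contact_force: [-0.5, -0.6, -0.0]
gripper_width: 85.2
grasp_force: 0.0
```

Call:
{"method": "carry_out", "body": {
  "motion": [
    [0,0,0,0,0,0,0.4],
    [0,0,0,0,0,0,0.2],
    [0,0,0,0,0,0,0],
    [0,0,0,0,0,0,-1],
    [0,0,0,0,0,0,-1]
  ]
}}

```text
clock: 3.9
position: [675.4, -4.7, 58.1]
ee_rot: [0.999, 0.048, 0.001, -0.0]
contact_force: [-0.5, 0.8, 3.7]
gripper_width: 49.1
grasp_force: 62.6
```

Call:
{"method": "carry_out", "body": {
  "motion": [
    [0,0,0,0,0,0,-1],
    [0,0,0,0,0,0,-1],
    [0,0,0,0,0,0,-1],
    [0,0,0,0,0,0,-1],
    [0,0,0,0,0,0,-1]
  ]
}}

```text
clock: 4.53
position: [675.4, -4.7, 58.1]
ee_rot: [0.999, 0.048, 0.001, -0.0]
contact_force: [-0.0, 2.1, 5.7]
gripper_width: 49.5
grasp_force: 62.7
```

Call:
{"method": "carry_out", "body": {
  "motion": [
    [0,0,0,0,0,-6,-1],
    [0,0,0,0,0,-15,-1],
    [0,0,0,0,0,-30,-1],
    [0,0,0,0,0,-30,-1],
    [0,0,0,0,0,-30,-1]
  ]
}}

```text
clock: 5.15
position: [674.6, -4.9, 87.4]
ee_rot: [0.999, 0.048, -0.0, -0.0]
contact_force: [-0.5, -0.4, -1.4]
gripper_width: 49.3
grasp_force: 62.2
```

```bash
python3 -c "
from h import *
goal([545,10.5,88],0.04)"
```

```text
t 5.15 pos [674.6  -4.9  87.4] joints [ 0.23  0.6  -0.05 -0.   -0.92  1.44] F [-0.5 -0.4 -1.4] w 49.3 g 62.2
turn [-0.0003  0.0001  0.0559] shift [-127.5  -27.7   -0.6]
```

Call:
{"method": "carry_out", "body": {
  "motion": [
    [0,0,0.015,-30,-7,0,-1],
    [0,0,0.03,-60,-14,0,-1],
    [0,0,0.045,-95,-21,0,-1],
    [0,0,0.056,-120,-26,0,-1],
    [0,0,0.056,-127.5,-27.7,0,-1]
  ]
}}

```text
clock: 5.78
position: [543.7, 10.4, 87.2]
ee_rot: [1.0, 0.02, -0.001, 0.0]
contact_force: [0.2, 0.1, -1.7]
gripper_width: 49.4
grasp_force: 62.4
```

Call:
{"method": "carry_out", "body": {
  "motion": [
    [0,0,0,0,0,0,-1],
    [0,0,0,0,0,0,-1]
  ]
}}

```text
clock: 6.02
position: [546.4, 10.5, 87.3]
ee_rot: [1.0, 0.02, 0.001, -0.0]
contact_force: [1.0, 1.4, -2.2]
gripper_width: 49.8
grasp_force: 62.4
```

Run:
```python
from h import *
goal([502,10,88],0.04)
a=get_image("scene")["color"];cv2.imwrite("pics/s1.png",a)
cv2.imwrite("pics/c4.png",cv2.resize(a[145:245,270:390],(720,600),interpolation=cv2.INTER_CUBIC))
i=get_image("wrist");cv2.imwrite("pics/w2.png",i["color"]);m=i["mtx"];np.save("w2.npy",np.r_[m[0,0],m[0,2],m[1,2],i["position"],i["orientation"]])
```

```text
t 6.025 pos [546.4  10.5  87.3] joints [ 0.32  0.42 -0.39  0.   -0.76  1.29] F [ 1.   1.4 -2.2] w 49.8 g 62.4
turn [-0.     -0.001   0.0003] shift [-44.4  -1.3  -0.7]
```

View pics/c4.png

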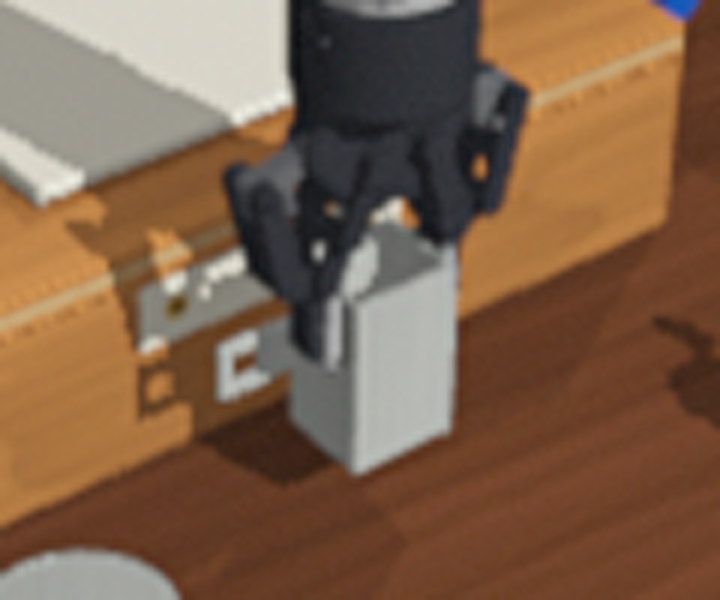

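View pics/w2.png

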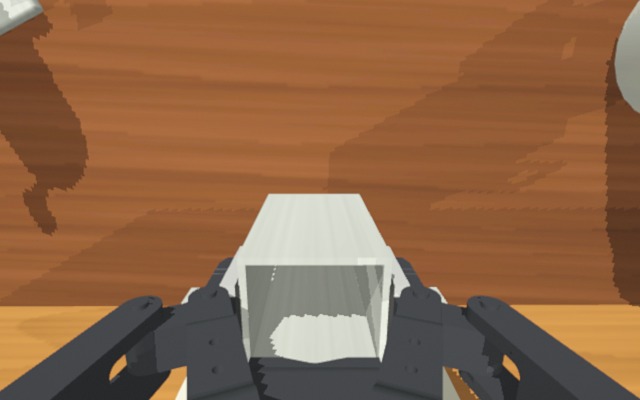

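Crop c4: the box hangs clear of the riser with its bottom corner at (357,473) and right bottom at (452,430). The left ear opening is at (245,362) and the left insert at (177,303). The wrist view shows the box held squarely, with the riser edge at row 306.

Run:
```python
from h import *
np.set_printoptions(precision=2,suppress=True)
s=crop([(357,473),(452,430),(290,408),(355,302),(245,362),(217,345),(220,402)],(270,145),6)
B=np.array([[22,-25,-42],[22,25,-42],[-22,-25,-42],[22,-25,42],[-21,-50,0],[-20,-62,13],[-20,-62,-13]])
exp=np.array([545.4,11,71.3])
r=least_squares(lambda v:np.r_[(proj("scene",pose(np.r_[v,.04],B))-s).ravel(),(v-exp)/5],exp);print(r.x,r.x-exp,r.fun[:14].reshape(-1,2))
E0=[306,306.];a=np.load("w2.npy");c=(a[0],a[1],a[2],a[3:6],a[6:])
print("riser top edge via wrist",onplane(c,[(30,306),(580,305)],110))
a=np.load("w1.npy");c=(a[0],a[1],a[2],a[3:6],a[6:])
print("w1",onplane(c,[(110,319),(525,330)],110))
b=r.x-exp
i=crop([(87,155),(275,75),(50,203),(50,135),(312,30),(312,93)],(285,170),6);K=np.array([[0,-50,0],[0,50,0],[0,-68,-16],[0,-68,16],[0,68,16],[0,68,-16]])
for fx in (472,475,478,481):
    q=least_squares(lambda v:(proj("scene",pose([v[0],v[1],v[2],.04],K)+b)-i).ravel()*1+0 if 0 else np.r_[(proj("scene",pose([v[0],v[1],v[2],.04],K)+b)-i).ravel(),(v[0]-fx)*20],[478,8,70]);print(fx,q.x,np.abs(q.fun).max())
```

```text
[545.06  11.94  73.22] [-0.34  0.94  1.92] [[-0.48 -0.32]
 [-0.51 -0.64]
 [-0.01  1.52]
 [ 0.6   0.66]
 [-0.34 -0.36]
 [ 0.54  0.17]
 [ 0.09 -0.83]]
riser top edge via wrist [[544.82 107.22 110.  ]
 [552.67 -79.57 110.  ]]
w1 [[ 546.82  167.7   110.  ]
 [ 568.66 -161.14  110.  ]]
472 [472.    12.2   66.09] 0.7186677960637553
475 [475.    10.17  68.68] 0.664977463214484
478 [478.     8.14  71.27] 0.6800632955742856
481 [481.     6.11  73.86] 0.6952628264676832
```

Run:
```python
from h import *
np.set_printoptions(precision=2,suppress=True)
for n,p in(("w2",[(30,306),(580,305)]),("w1",[(110,319),(525,330)])):
    a=np.load(n+".npy");c=(a[0],a[1],a[2],a[3:6],a[6:]);P=onplane(c,p,0);d=P[0]-P[1];y=np.arctan2(-d[0],d[1]);print(P,"yaw",y,"x at y=8",P[0,0]-(8-P[0,1])*np.tan(y))
```

```text
[[ 471.5   206.38    0.  ]
 [ 487.63 -177.57    0.  ]] yaw 0.04200440381506226 x at y=8 479.8355654079282
[[ 465.13  234.36    0.  ]
 [ 497.03 -245.76    0.  ]] yaw 0.06633969102555475 x at y=8 480.1724578133412
```

```bash
python3 -c "
from h import *
goal([510,7.8,88.5],0.041)"
```

```text
t 6.125 pos [546.1  10.5  87.2] joints [ 0.32  0.42 -0.39  0.   -0.76  1.29] F [-0.5 -0.3 -1. ] w 49.2 g 62.4
turn [ 0.     -0.0004 -0.001 ] shift [-36.2   1.2  -1.4]
```

Call:
{"method": "carry_out", "body": {
  "motion": [
    [0,0,0,-12,0.4,-1.4,-1],
    [0,0,0,-24,0.8,-1.4,-1],
    [0,0,0,-32,1.2,-1.4,-1],
    [0,0,0,-36,1.2,-1.4,-1],
    [0,0,0,-36,1.2,-1.4,-1]
  ]
}}

```text
clock: 6.75
position: [509.2, 7.8, 88.9]
ee_rot: [1.0, 0.02, 0.0, -0.0]
contact_force: [0.1, -0.2, -2.1]
gripper_width: 49.4
grasp_force: 62.4
```

Run:
```python
from h import *
goal([502,10,88],0.041)
a=get_image("scene")["color"];cv2.imwrite("pics/s2.png",a)
cv2.imwrite("pics/c5.png",cv2.resize(a[165:240,280:380],(800,600),interpolation=cv2.INTER_CUBIC))
```

```text
t 6.75 pos [509.2   7.8  88.9] joints [ 0.33  0.37 -0.48  0.   -0.73  1.28] F [ 0.1 -0.2 -2.1] w 49.4 g 62.4
turn [-0.0001 -0.0004 -0.0006] shift [-7.1 -2.4  0.9]
```

View pics/c5.png

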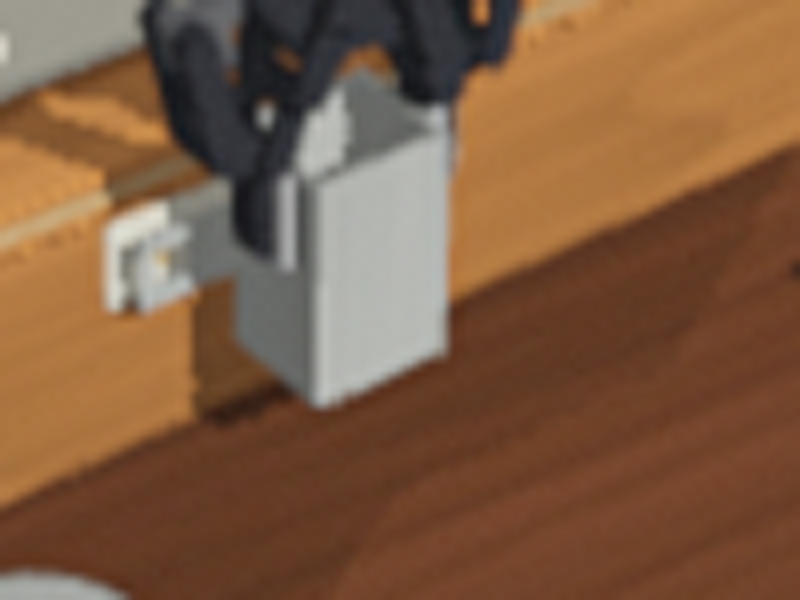

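Crop c5: the box is just short of the face. The ear, at about (168,262), overlaps the strip, and its opening shows the white strip and part of the brass. Now easing in.

Call:
{"method": "carry_out", "body": {
  "motion": [
    [0,0,0,-1,0,0,-1],
    [0,0,0,-2,0,0,-1],
    [0,0,0,-3,0,0,-1],
    [0,0,0,-3.5,0,0,-1],
    [0,0,0,-4,0,0,-1]
  ]
}}

```text
clock: 7.42
position: [505.3, 7.6, 88.7]
ee_rot: [1.0, 0.02, 0.0, 0.0]
contact_force: [0.0, 0.4, -1.5]
gripper_width: 49.6
grasp_force: 62.4
```

Call:
{"method": "carry_out", "body": {
  "motion": [
    [0,0,0,-0.4,0,0,-1],
    [0,0,0,-0.8,0,0,-1],
    [0,0,0,-1.2,0,0,-1],
    [0,0,0,-1.6,0,0,-1],
    [0,0,0,-2,0,0,-1]
  ]
}}

```text
clock: 8.05
position: [503.3, 7.6, 88.7]
ee_rot: [1.0, 0.02, -0.0, 0.0]
contact_force: [0.1, -0.0, -1.3]
gripper_width: 49.6
grasp_force: 62.4
```

Call:
{"method": "carry_out", "body": {
  "motion": [
    [0,0,0,-0.4,0,0,-1],
    [0,0,0,-0.8,0,0,-1],
    [0,0,0,-1.2,0,0,-1],
    [0,0,0,-1.2,0,0,-1]
  ]
}}

```text
clock: 8.55
position: [502.2, 7.5, 88.8]
ee_rot: [1.0, 0.02, 0.0, -0.0]
contact_force: [-0.1, 0.4, -2.1]
gripper_width: 49.5
grasp_force: 62.4
```

Call:
{"method": "carry_out", "body": {
  "motion": [
    [0,0,0,-0.3,0,0,-1],
    [0,0,0,-0.6,0,0,-1],
    [0,0,0,-0.6,0,0,-1]
  ]
}}

```text
clock: 8.93
position: [502.1, 7.6, 88.9]
ee_rot: [1.0, 0.02, 0.001, -0.0]
contact_force: [2.2, -0.3, -2.3]
gripper_width: 49.4
grasp_force: 62.3
```

Run:
```python
from h import *
a=get_image("scene")["color"];cv2.imwrite("pics/s3.png",a)
# predicted insert and ear features
i=crop([(87,155),(50,135),(50,203)],(285,170),6);print("insert px, strip TL, BL",i)
c=a[180:210,288:328];c=cv2.resize(c,(800,600),interpolation=cv2.INTER_CUBIC)
c=cv2.normalize(c,None,0,255,cv2.NORM_MINMAX);c=cv2.LUT(c,np.uint8(255*(np.arange(256)/255)**1.8))
cv2.imwrite("pics/c6.png",c)
```

```text
insert px, strip TL, BL [[299.08333333 195.41666667]
 [292.91666667 192.08333333]
 [292.91666667 203.41666667]]
```

View pics/c6.png

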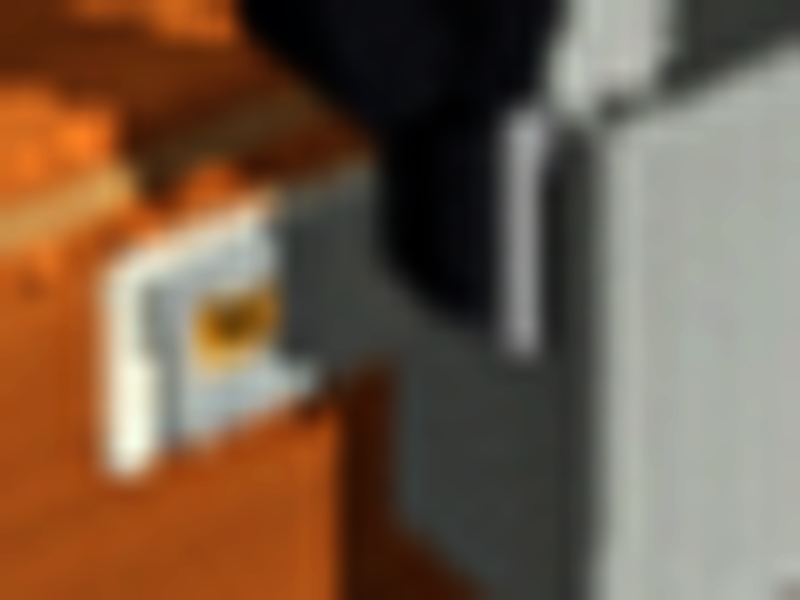

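Crop c6: the box touches the face. The brass disc fills the ear opening at about (237,328), the strip's left edge is at x≈105 and the ear's outer edge at x≈155. I'll compare this with the predicted geometry.

Run:
```python
from h import *
np.set_printoptions(precision=0,suppress=True)
a=cv2.imread("pics/s3.png");g0=a.astype(float)
# insert frame, with scene-camera bias fitted so insert/strip pixels match (face x fixed)
K=np.array([[0,-50,0],[0,50,0],[0,-68,-16],[0,-68,16],[0,68,16],[0,68,-16]])
i=crop([(87,155),(275,75),(50,203),(50,135),(312,30),(312,93)],(285,170),6)
q=least_squares(lambda v:(proj("scene",pose([479.1,v[0],v[1],.041],K))-i).ravel(),[8,70]).x;print("ins",q)
O=[479.1,q[0],q[1],.041]
c6=lambda P:(proj("scene",pose(O,np.array(P,float)))-[288,180]+.5)*20
print("insert",c6([[0,-50,0]]),"strip l",c6([[0,-68,16],[0,-68,-16]]))
print("ear front corners (y-62,z+-13)",c6([[2.5,-62,13],[2.5,-62,-13],[0,-62,-13]]).ravel())
print("opening front",c6([[2.5,-57,7],[2.5,-43,7],[2.5,-43,-7],[2.5,-57,-7]]).ravel(),"back",c6([[0,-57,7],[0,-43,7],[0,-43,-7],[0,-57,-7]]).ravel())
print("box bottom corners/px",proj("scene",pose(O,np.array([[44,-25,-42],[44,25,-42.],[0,-25,-42]])))*10, "d/dy,d/dz",(c6([[0,-49,0]])-c6([[0,-50,0]])),c6([[0,-50,1]])-c6([[0,-50,0]]))
# c6-like colour profiles: brass = high sat
hsv=cv2.cvtColor(a,cv2.COLOR_BGR2HSV);print(hsv[190:206,291:304,1])
print(hsv[190:206,291:304,2])
# box bottom row: brightness columns/edges
for u in (312,318,320,322,324,328,332,334):print(u,a[205:222,u,0])
```

```text
ins [ 8. 74.]
insert [[231. 319.]] strip l [[109. 266.]
 [115. 473.]]
ear front corners (y-62,z+-13) [162. 278. 165. 447. 154. 437.]
opening front [196. 303. 288. 264. 289. 355. 197. 394.] back [184. 294. 277. 255. 278. 345. 186. 384.]
box bottom corners/px [[3175. 2139.]
 [3332. 2067.]
 [3073. 2053.]] d/dy,d/dz [[ 7. -3.]] [[-0. -6.]]
[[103 106 124 149 168 162 130  99  73  54  53  20  15]
 [127 146 162 157 127  85  56  36  27  11   7   7   7]
 [162 164 124  65  44  32  20   9   7   5   6   7   7]
 [163 139  67  23  12  10   7   6   6   6  11   7   7]
 [161 120  39  13  12   6   4  20  28  44  67  11   5]
 [163 125  44  15  12   6  21  95 105 148 121  18   7]
 [165 132  49  15  12   6  38 157 173 146  92  16   7]
 [165 130  48  16  16   6  35 107 101  67  27   7   5]
 [166 130  47  14  15   8  19  46  38  16   6   8   9]
 [166 131  47  15  17   8   7   7   6   8   5  16  20]
 [166 131  46  14  14   6   7   7   6  23  50  93 141]
 [165 133  44  13  13   5  13  27  63 105 151 164 173]
 [163 138  42  13  30  65  90 107 154 167 166 166 162]
 [165 148  71  43  95 156 165 160 163 162 159 1
[... 874 characters left out ...]
9 181 180 182]
 [178 175 173 174 175 177 179 179 179 178 178 178 178]
 [174 173 176 176 177 179 178 178 177 175 176 175 178]]
312 [103 105 105 107  95  61  40  33  26  29  36  38  40  37  33  34  37]
318 [160 161 167 173 172 172 173 176 171 129  50  33  33  38  37  40  35]
320 [178 178 177 178 177 178 181 178 141  55  29  33  35  38  40  40  36]
322 [179 179 180 181 181 183 180 142  54  29  31  34  38  37  36  36  38]
324 [179 179 179 180 182 178 139  53  31  33  35  37  37  39  36  35  35]
328 [180 180 183 184 161  86  33  33  33  38  39  37  36  37  38  34  37]
332 [183 186 163  93  35  32  34  37  36  37  37  36  38  36  40  38  37]
334 [59 60 48 34 31 38 36 37 36 35 34 37 36 37 39 41 38]
```

Sideways the fit is right, but the box sits about 1.5–2 mm low. I'll back off slightly, raise it and press again.

Call:
{"method": "carry_out", "body": {
  "motion": [
    [0,0,0,1,0,0,-1],
    [0,0,0,1.5,0,-0.8,-1],
    [0,0,0,1.5,0,-1.6,-1],
    [0,0,0,1,0,-1.6,-1],
    [0,0,0,0.6,0,-1.6,-1]
  ]
}}

```text
clock: 9.6
position: [502.2, 7.5, 90.4]
ee_rot: [1.0, 0.02, 0.0, -0.0]
contact_force: [1.1, 0.1, -3.1]
gripper_width: 49.5
grasp_force: 62.4
```

Call:
{"method": "carry_out", "body": {
  "motion": [
    [0,0,0,-0.3,0,0,-1],
    [0,0,0,-0.6,0,0,-1],
    [0,0,0,-0.6,0,0,-1],
    [0,0,0,-0.6,0,0,-1]
  ]
}}

```text
clock: 10.1
position: [502.1, 7.6, 90.5]
ee_rot: [1.0, 0.02, 0.001, -0.0]
contact_force: [2.5, -0.7, -2.8]
gripper_width: 49.4
grasp_force: 62.3
```

Call:
{"method": "carry_out", "body": {
  "motion": [
    [0,0,0,-0.3,0,0,-1],
    [0,0,0,-0.6,0,0,-1],
    [0,0,0,-0.6,0,0,-1]
  ]
}}

```text
clock: 10.48
position: [502.0, 7.7, 90.6]
ee_rot: [1.0, 0.02, 0.001, -0.0]
contact_force: [4.7, -0.6, -4.5]
gripper_width: 49.3
grasp_force: 62.5
```

Call:
{"method": "carry_out", "body": {
  "motion": [
    [0,0,0,-0.3,0,0,-1],
    [0,0,0,-0.6,0,0,-1],
    [0,0,0,-0.6,0,0,-1]
  ]
}}

```text
clock: 10.85
position: [502.0, 7.8, 90.8]
ee_rot: [1.0, 0.02, 0.002, -0.0]
contact_force: [6.2, -1.9, -4.2]
gripper_width: 49.5
grasp_force: 62.6
```

Call:
{"method": "carry_out", "body": {
  "motion": [
    [0,0,0,-0.4,0,0,-1],
    [0,0,0,-0.8,0,0,-1],
    [0,0,0,-1.2,0,0,-1],
    [0,0,0,-1.2,0,0,-1],
    [0,0,0,-1.2,0,0,-1]
  ]
}}

```text
clock: 11.48
position: [502.0, 7.9, 91.1]
ee_rot: [1.0, 0.021, 0.003, -0.0]
contact_force: [8.2, -2.0, -5.6]
gripper_width: 49.6
grasp_force: 62.8
```

Call:
{"method": "carry_out", "body": {
  "motion": [
    [0,0,0,0,0,0,-1],
    [0,0,0,0,0,0,-1],
    [0,0,0,0,0,0,-1],
    [0,0,0,0,0,0,-1],
    [0,0,0,0,0,0,-1]
  ]
}}

```text
clock: 12.1
position: [502.0, 7.9, 91.1]
ee_rot: [1.0, 0.021, 0.003, -0.0]
contact_force: [7.9, -1.3, -5.7]
gripper_width: 49.4
grasp_force: 62.8
```

Run:
```python
from h import *
goal([502,7.8,90],0.041)
f=[]
a=get_image("scene")["color"]
for k in range(6): get_image("top"); f.append(read_state()["contact_force"])
print(np.mean(f,0)); print(R.from_quat(read_state()["ee_rot"]).as_matrix()[:,2])
for u in (318,320,322,324,328,332,334):print(u,a[205:222,u,0])
print(cv2.cvtColor(a,cv2.COLOR_BGR2HSV)[190:206,291:304,1])
```

```text
t 12.1 pos [502.    7.9  91.1] joints [ 0.34  0.35 -0.5   0.   -0.72  1.27] F [ 7.9 -1.3 -5.7] w 49.4 g 62.8
turn [-0.0008 -0.0063  0.0001] shift [0.  0.1 1.1]
[ 8.4014514  -1.70672059 -4.9815548 ]
[ 0.00622034  0.0010883  -0.99998006]
318 [162 162 162 163 163 163 165 168 143  66  36  36  34  36  37  38  39]
320 [178 179 179 178 179 181 184 163  94  37  32  34  35  37  38  40  38]
322 [181 180 180 180 183 185 163  92  34  29  36  37  38  37  37  32  36]
324 [178 179 180 180 183 163  90  36  34  35  36  38  37  36  35  35  36]
328 [181 183 185 167 105  38  32  37  35  38  40  38  34  34  37  39  37]
332 [184 181 141  55  32  33  36  38  39  40  37  36  36  36  36  39  38]
334 [79 67 40 33 34 36 35 34 34 36 35 37 37 36 41 38 39]
[[101 106 124 149 166 157 133 103  77  50  37  13  11]
 [130 144 164 157 129  89  60  37  24   8   5   9   5]
 [160 164 125  66  44  34  17   7   7   6   8   9   0]
 [162 141  65  22  13   9   6   6  21  32  31  11   7]
 [162 121  39  13  12   6  10  46  99  85  67  20   7]
 [165 127  42  14  14   6  26 104 174 152 111  18   7]
 [165 132  48  14  14   6  32 127 168 120  72  11   5]
 [162 130  47  15  15   6  29  98  94  49  19   5   7]
 [166 130  47  14  15   6  15  40  24   4   5   7  12]
 [165 132  47  14  17   6   4   6   7   6   9  21  35]
 [164 132  47  14  14   6   5   8  15  36  49  93 145]
 [165 133  44  13  14  17  28  28  47 100 145 161 167]
 [166 139  42  13  29  54  86 100 141 161 170 165 164]
 [165 148  72  43  94 145 162 162 169 164 161 159 161]
 [161 163 152 144 161 168 165 163 161 160 160 160 160]
 [161 163 168 161 163 160 157 159 159 159 159 160 160]]
```

Call:
{"method": "carry_out", "body": {
  "motion": [
    [0,0,0,-0.2,0,0,-1],
    [0,0,0,-0.4,0,0,-1],
    [0,0,0,-0.4,0,0,-1],
    [0,0,0,-0.4,0,0,-1],
    [0,0,0,-0.4,0,0,-1]
  ]
}}

```text
clock: 13.08
position: [502.0, 8.0, 91.2]
ee_rot: [1.0, 0.021, 0.004, -0.001]
contact_force: [8.5, -3.2, -6.4]
gripper_width: 49.6
grasp_force: 62.8
```

Call:
{"method": "carry_out", "body": {
  "motion": [
    [0,0,0,0,0,0,-1],
    [0,0,0,0,0,0,-1],
    [0,0,0,0,0,0,-1],
    [0,0,0,0,0,0,-1],
    [0,0,0,0,0,0,-1]
  ]
}}

```text
clock: 13.7
position: [502.0, 8.0, 91.2]
ee_rot: [1.0, 0.021, 0.004, -0.001]
contact_force: [8.1, -1.5, -4.8]
gripper_width: 49.5
grasp_force: 62.8
```

Call:
{"method": "carry_out", "body": {
  "motion": [
    [0,0,0,0,0,0,-1],
    [0,0,0,0,0,0,-1],
    [0,0,0,0,0,0,-1],
    [0,0,0,0,0,0,-1],
    [0,0,0,0,0,0,-1]
  ]
}}

```text
clock: 14.32
position: [502.0, 8.0, 91.2]
ee_rot: [1.0, 0.021, 0.004, -0.001]
contact_force: [9.4, -2.0, -5.0]
gripper_width: 49.6
grasp_force: 62.8
```

Call:
{"method": "carry_out", "body": {
  "motion": [
    [0,0,0,0,0,0,-1],
    [0,0,0,0,0,0,-1],
    [0,0,0,0,0,0,-1],
    [0,0,0,0,0,0,-1],
    [0,0,0,0,0,0,-1]
  ]
}}

```text
clock: 14.95
position: [502.0, 8.0, 91.2]
ee_rot: [1.0, 0.021, 0.004, -0.001]
contact_force: [9.1, -2.6, -5.6]
gripper_width: 49.6
grasp_force: 62.8
```

Call:
{"method": "carry_out", "body": {
  "motion": [
    [0,0,0,0,0,0,-1],
    [0,0,0,0,0,0,-1],
    [0,0,0,0,0,0,-1],
    [0,0,0,0,0,0,-1],
    [0,0,0,0,0,0,-1]
  ]
}}

```text
clock: 15.58
position: [502.0, 8.0, 91.2]
ee_rot: [1.0, 0.021, 0.004, -0.001]
contact_force: [8.7, -2.2, -4.8]
gripper_width: 49.5
grasp_force: 62.8
```

Call:
{"method": "carry_out", "body": {
  "motion": [
    [0,0,0,0,0,0,-1],
    [0,0,0,0,0,0,-1],
    [0,0,0,0,0,0,-1],
    [0,0,0,0,0,0,-1],
    [0,0,0,0,0,0,-1]
  ]
}}

```text
clock: 16.2
position: [502.0, 8.0, 91.2]
ee_rot: [1.0, 0.021, 0.004, -0.001]
contact_force: [9.7, -1.2, -6.4]
gripper_width: 49.4
grasp_force: 62.8
```

Call:
{"method": "carry_out", "body": {
  "motion": [
    [0,0,0,0,0,0,-1],
    [0,0,0,0,0,0,-1],
    [0,0,0,0,0,0,-1],
    [0,0,0,0,0,0,-1],
    [0,0,0,0,0,0,-1]
  ]
}}

```text
clock: 16.82
position: [502.0, 8.0, 91.2]
ee_rot: [1.0, 0.021, 0.004, -0.001]
contact_force: [9.5, -2.1, -5.6]
gripper_width: 49.6
grasp_force: 62.8
```

```bash
python3 -c "
from bench import *
print(job_done())"
```

```text
the job is handed in; nothing more can be done
None
```

I handed the job in with the gripper still holding the pen box off the desk, its back against the riser and the ear openings over the inserts; it had been pressed there at about 9 N for over 4 s, and the hand-in gave no verdict.

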